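# Hold the order clip open over the menu card

### The job

Stand the menu card from the white draining rack upright in the slot of the wooden card holder, about centred and right down, and let go of it. Then take the steel spring clip off its rest, squeeze it open, and bring it down over the middle of the card's top edge without bumping the card, one jaw on each side with the jaw ends about two centimetres below the edge. Finish holding it there wide open and clear of the card, so that the cook can slip the order slips in, and leave the food boxes and the ramekin where they are.

Things in the scene. Friction and masses are not known exactly. Their poses are not given: they have to be found in the camera images.
- card: stiff white menu card, an upright panel 90 mm wide (its x), 8 mm thick (its y) and 100 mm high (its z), 60 g; origin at the centre of its lower edge. The same from either side. It starts loosely upright in the trough of the draining rack, its top edge 108 mm above the counter
- rack: white plastic draining rack, fixed: foot 120 x 70 mm, 8 mm thick, with one open-ended trough along its x, 11 mm wide, floor 8 mm above the counter, walls up to 28 mm above the counter; origin at the centre of the underside
- holder: wooden card holder, fixed: block 110 mm (x) x 60 mm (y) x 40 mm high with a slot along its x through the middle, open at both ends, 10 mm wide, 28 mm deep (floor 12 mm above the counter), the top 6 mm bevelled out to 16 mm wide; origin at the centre of the underside
- rest: wooden clip rest, fixed: foot 90 mm (x) x 70 mm (y), 8 mm thick, with an upright fin in the middle 50 mm long (x), 8 mm thick (y), up to 33 mm above the counter; origin at the centre of the underside. At the start the clip bites this fin from above, jaws down, its jaw ends on the foot
- clip: plain steel spring clip like a big bag clip, 70 g, 60 mm wide (its x), jaws down, two flat grips up; this frame is its +y lever (turns by half the joint value), origin on the pivot, z up to the grips. Pivot 52 mm above the counter at the start. Pressing the grips together along y opens the jaws below. The lips are the lowest 10 mm of the jaws
- clip_pivot (a point): the clip's pivot, a barrel of 5 mm radius along x. The grips (36 mm wide) start 4 mm above it and spread upward: at joint value 0 their tops are 45 mm above it and 50 mm apart over the outsides; fully pressed they are parallel, 26 mm over the outsides, tops 50 mm above it
- clip_open (a joint): opening of the clip (rad) : 0 = lips 8 mm apart (biting the fin), 0.5 = fully open at its stop, lip ends 29 mm apart and 42 mm below the pivot; -0.17 = shut. The spring always closes it: pressed on their upper half, each grip takes about 5 N to start and 8 to 15 N fully open; a 25 N squeeze holds it firmly on its stop
- lip_a (a point): inner lower edge of the jaw at +y, middle of its width; at joint value 0 it is at (0, 4, -44) mm in the clip's frame
- lip_b (a point): inner lower edge of the other jaw (at -y), middle of its width
- box_peppers: glass food box with pepper rings, 140 (x) x 190 (y) x 55 mm high, open, loose; origin at the centre of the underside. Bystander
- box_greens: glass food box with green vegetables, same size, loose. Bystander
- ramekin: white round cup, 80 mm across, 45 mm high, loose; origin at the centre of the underside. Bystander

How it is judged (in metres and radians):
On the way, in this order (a step that is already met when the one before it is completed fails the run):
1. the card stands in the slot of the wooden holder, right down, centred, and let go (z of card in the frame of holder between 0.005 and 0.018 m and x of card in the frame of holder between -0.015 and 0.015 m and y of card in the frame of holder between -0.004 and 0.004 m and angle between card's own z axis and vertical below 0.12 rad and angle between the x axis of card and the x axis of holder, either way round below 0.12 rad and contact force between the fingers and card below 0.1 N), for 0.2 s.
2. the clip is off its rest and held squeezed open (value of joint clip_open above 0.3 rad and height (world z) of each of lip_a, lip_b above 0.06 m and contact force between the fingers and clip above 2 N and contact force between clip and rest below 0.1 N), for 0.2 s.
At the end, for the whole second after the job is handed in: Card let go in the slot: right down, within 15 mm of centre, 0.12 rad of upright. Fingers hold the clip still, 0.3 rad or more open, lips either side of the card 10 to 50 mm below its top, within 20 mm of its middle, 0.25 rad of parallel, clip and fingers clear of card and holder (all of step 1 and value of joint clip_open above 0.3 rad and ((y of lip_a in the frame of card above 0.005 m and y of lip_b in the frame of card below -0.005 m) or (y of lip_b in the frame of card above 0.005 m and y of lip_a in the frame of card below -0.005 m)) and z of lip_a in the frame of card between 0.05 and 0.09 m and z of lip_b in the frame of card between 0.05 and 0.09 m and x of clip in the frame of card between -0.02 and 0.02 m and angle between the x axis of clip and the x axis of card, either way round below 0.25 rad and contact force between the fingers and clip above 2 N and contact force between clip and card below 0.3 N and contact force between clip and holder below 0.3 N and linear speed of each of clip, card below 0.03 m/s); the arm keeps its last pose, push and grip.
It fails at once if the left-hand glass food box is pushed more than 30 mm (distance of box_peppers from where it was at the start of the episode above 0.03 m).
It fails at once if the right-hand glass food box is pushed more than 30 mm (distance of box_greens from where it was at the start of the episode above 0.03 m).
It fails at once if the white ramekin is pushed more than 30 mm (distance of ramekin from where it was at the start of the episode above 0.03 m).
It fails at once if the clip bumps or bites the card with more than 5 N (contact force between clip and card above 5 N).
It also fails if it takes over 64 s, if anything falls off the work surface, if the arm or the gripper's body presses on something with over 40 N, if the wrist force passes 120 N, or if a joint passes its speed limit or range.

### The arm

A 6-joint arm with a two-finger parallel gripper is mounted at the origin on the work surface. World frame = base frame: x ahead of the robot, y to its left, z up, the work surface at z = 0. Lengths are in m, angles in degrees, forces in N, time in s.
With the tool pointing down it reaches from about 0.3 to 0.825 m from the base axis. Payload 5.4 kg.
Tool frame: the origin (TCP) lies midway between the tips of the shut fingers; the grasp point (between the pads) lies 19 mm behind it; z points along the fingers, y is the line along which they close (so a half turn about z gives the same grasp; the last joint's range is limited). The gripper opens to 92 mm and grips with 3 to 60 N. Pads are 20 mm wide; open, the fingers measure 128 mm over their backs; the gripper's body (75 mm by 189 mm) begins 69 mm behind the grasp point.
Start: joints at [65.14, 9.076, 91.501, -0, 79.423, -12.038], TCP at [0.128, 0.561, 0.215] pointing down, gripper open.
Joint ranges: [-166.64, 166.64], [-54.1, 131.32], [10.49, 154.53], [-73.88, 253.88], [9.74, 151.15], [-171.62, 171.62]. Speed limits (degrees/s): [147.25, 147.25, 180, 180, 180, 180].

### API

Orientations are given as [roll, pitch, yaw] about the fixed x, y, z axes, in that order (R = Rz(yaw) Ry(pitch) Rx(roll)).
In Python, from cell import ctrl gives the robot as it stands.
- The arm moves only by the tool send_rows, never from a script. Its argument "moves" is text: rows parted by semicolons, each of 7 numbers parted by spaces: the turn, a rotation vector about the tool's x, y, z each as a share of 2 pi rad, from -1 to 1, then the shift along the tool's x, y, z each as a share of 0.5 m, from -1 to 1, then the opening, from -1 (shut) to 1 (fully open). A call has 1 to 5 rows; each row is the pose to reach, as a shift and turn from the pose commanded when the call began, along the tool's axes at that moment, turning the shorter way round; what a row does not reach only later rows make up. A row lasts 1/12 s, in which the tool goes at most 41.7 mm and 7.16 degrees, less where a joint would pass 70% of its speed; a pose out of reach is approached as far as the arm can. A call with a number of a shift or a turn outside -1 to 1 is refused whole. A call with a gripper value outside its range is refused whole. The fingers move at their own pace and stop on an object; "newtons" is the grip in N (left out, the last holds). Time passes only in rows, so rows that repeat a pose let the fingers close. It gives the time, the measured TCP pose, the force, the opening and the grip force at its end, in the units of the state.
- ctrl.read_state(): the state, without advancing time (a new reading comes with each control period).
- ctrl.capture(name): name is "scene" or "side" or "wrist"; returns (picture, depth): 480x640x3 uint8, red, green, blue; 480x640 float32, m along the optical axis (not along the pixel's ray), 0 where there is no reading.
- ctrl.camera_params(name): a dict with "fx", "fy", "cx", "cy" (pixels), "R" (3x3) and "t" (3): a world point X has camera coordinates R X + t; the wrist camera has in their place "T_tool_cam" (4x4, takes a point from camera to tool coordinates, whose origin is the TCP and whose axes are the flange's). Camera axes: x right, y down, z forward; pixel columns grow to the right and rows downward; lengths in m; the calibration is good to about 2 mm. The wrist camera is an equidistant fisheye: a pixel r from the principal point sees the ray r / f radians off the axis. A picture is of the moment at which its call begins: read the wrist's pose just before it. camera_params takes no time and is no camera call.
- ctrl.hand_in(): hands the job in; it is judged then, once.
The state is a dict: "clock": time; "joints": joint angles; "qvel": joint speeds; "tau": joint torques, N m; "tcp_pos": TCP position; "tool_rot": TCP orientation; "force": force on the tool from outside, world axes, zero at the start; "torque": the same for the moment, N m; "width": finger opening in m; "grasp_force": force on a finger pad.
Only numpy, scipy, OpenCV 4.12 (cv2) and the standard library are available. Lean on these libraries where they do the work, as an engineer would, in place of code of your own. Each camera call takes 0.05 s, during which the arm holds its last target. There are 200 camera calls.

## Working session

There is one attempt and no reset: what is moved stays moved. The work goes in short steps, Python scripts to look and compute and a tool call to move; the robot and the scene stay as the last step left them, time stands still between calls to the robot, and variables do not carry over. Pictures are saved under pics/ and viewed, at most 10 in all, crops included, and the job is handed in when it is done.

Besides the shell and the picture viewer there is one more tool, called after ">>>" as name(argument=value, ...) on one line, values as JSON. send_rows: Moves the arm, as the interface text tells. Its arguments: {"type":"object","properties":{"moves":{"type":"string"},"newtons":{"type":"number"}},"required":["moves"]}

```bash
ls; mkdir -p pics; python3 - <<'E'
from cell import ctrl
import cv2,numpy as np
print(ctrl.read_state())
for n in ("scene","side"):
    p,d=ctrl.capture(n); np.savez(f"{n}0.npz",p=p,d=d)
    cv2.imwrite(f"pics/{n}0.png",p[:,:,::-1]); print(n,ctrl.camera_params(n))
print(ctrl.camera_params("wrist"))
E
```

```text
pics
{'clock': 0.0, 'joints': array([ 6.51394105e+01,  9.11226004e+00,  9.15713036e+01, -5.33955865e-04,
        7.94215091e+01, -1.20392300e+01]), 'qvel': array([-0.01129551,  0.05981602, -0.00981734, -0.08072955, -0.04428579,
        0.07523606]), 'tau': array([-2.73676812e-05, -3.85599482e+01, -3.22092998e+01,  6.97364425e-02,
        3.85593914e-02, -1.65259562e-04]), 'tcp_pos': array([0.12737255, 0.56008517, 0.21363034]), 'tool_rot': array([-1.79897129e+02, -2.14030319e-02,  1.67178720e+02]), 'force': array([-0.55258887, -0.18433004, -1.32963184]), 'torque': array([0.00996279, 0.00526041, 0.02282931]), 'grasp_force': 0.0, 'width': 0.09192351317230785}
scene {'fx': 517.3072891467559, 'fy': 517.3072891467559, 'cx': 318.37715170433853, 'cy': 239.92444806779875, 'R': array([[-0.74683854,  0.66495626, -0.00808526],
       [ 0.36090392,  0.39507355, -0.84478711],
       [-0.5585522 , -0.63383757, -0.53504147]]), 't': array([ 0.46910976, -0.17197076,  1.542755  ])}
side {'fx': 595.5638189322162, 'fy': 595.5638189322162, 'cx': 325.00464146347093, 'cy': 259.3565739583226, 'R': array([[ 0.96305806, -0.2692785 ,  0.0028757 ],
       [-0.19656734, -0.71022994, -0.67596946],
       [ 0.18406645,  0.65043257, -0.73692403]]), 't': array([-0.57917796,  0.16724057,  1.14526577])}
{'fx': 371.64829954431775, 'fy': 371.64829954431775, 'cx': 327.71672907130755, 'cy': 235.58469929775168, 'T_tool_cam': array([[ 7.38012075e-04, -9.56701171e-01, -2.91070997e-01,
         8.18530287e-02],
       [ 9.99999567e-01,  5.41127941e-04,  7.56908188e-04,
         5.43329612e-04],
       [-5.66628300e-04, -2.91071429e-01,  9.56701156e-01,
        -1.69879083e-01],
       [ 0.00000000e+00,  0.00000000e+00,  0.00000000e+00,
         1.00000000e+00]])}
```

View pics/scene0.png

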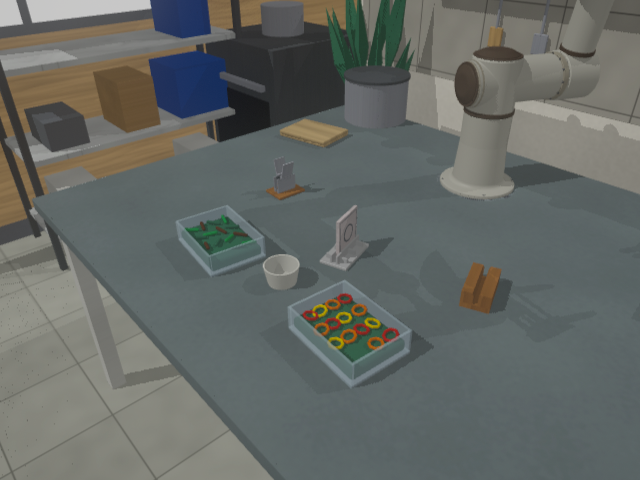

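View pics/side0.png

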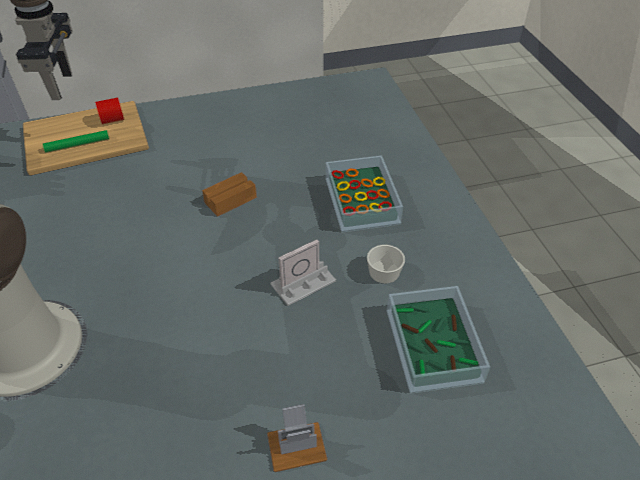

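The scene view shows the card in its rack at (347,230), the holder at (481,287), the clip on its rest at (285,180), the ramekin at (281,272) and the boxes at (348,330) and (220,238). In the side view the card is at (300,265), the holder at (230,194), the clip at (298,430), the ramekin at (385,263), and the boxes at (363,192) and (438,337). Next I use the depth clouds from both views.

```bash
cat > h.py <<'E'
import numpy as np, cv2
from cell import ctrl
from scipy.spatial.transform import Rotation as Ro
def cloud(n,p,d,roi,st=None):
    u0,u1,v0,v1=roi; v,u=np.mgrid[v0:v1,u0:u1]; z=d[v0:v1,u0:u1].astype(float)
    c=ctrl.camera_params(n)
    if n!="wrist":
        X=np.stack([(u-c["cx"])/c["fx"]*z,(v-c["cy"])/c["fy"]*z,z],-1)
        W=(X-c["t"])@c["R"]
    else:
        a=(u-c["cx"])/c["fx"];b=(v-c["cy"])/c["fy"];th=np.hypot(a,b);k=np.tan(th)/np.maximum(th,1e-9)
        X=np.stack([a*k*z,b*k*z,z],-1); T=c["T_tool_cam"]
        X=X@T[:3,:3].T+T[:3,3]
        W=X@Ro.from_euler("xyz",st["tool_rot"],degrees=True).as_matrix().T+st["tcp_pos"]
    m=z>0
    return W[m],p[v0:v1,u0:u1][m]
def rect(P):
    (c,s,a)=cv2.minAreaRect((P[:,:2]*1000).astype(np.float32)); return np.round(c,1),np.round(s,1),round(a,1)
E
python3 - <<'E'
from h import *
R={"scene":dict(card=(318,372,203,270),holder=(455,505,260,315),clip=(262,308,152,200),ram=(260,303,253,292),pep=(285,412,280,380),gre=(172,268,203,273)),
"side":dict(card=(268,338,235,305),holder=(198,262,170,218),clip=(264,330,400,472),ram=(364,408,243,285),pep=(322,405,152,232),gre=(385,490,284,392))}
for n in R:
    f=np.load(n+"0.npz")
    g,_=cloud(n,f["p"],f["d"],(200,260,290,400) if n=="side" else (380,450,250,330)); print(n,"table z",np.median(g[:,2]))
    for o,r in R[n].items():
        W,c=cloud(n,f["p"],f["d"],r); W=W[(W[:,2]>.006)&(W[:,2]<.2)]
        zt=np.percentile(W[:,2],99); T=W[W[:,2]>zt-.012]
        print(n,o,len(W),"zmax",zt.round(4),"all",rect(W),"top",rect(T))
        if o=="card":
            K=W[W[:,2]>.04]; print("  card body",rect(K),K.mean(0))
E
```

```text
scene table z 0.0008260954094914002
scene card 1429 zmax 0.1094 all (array([527.2,   3.4]), array([187.1,  70.8]), 17.6) top (array([551.3,  10.9]), array([91.9, 10.2]), 18.3)
  card body (array([550.2,  10.9]), array([94.7, 11.8]), 17.4) [0.5557583  0.01475054 0.0786811 ]
scene holder 1347 zmax 0.043 all (array([453.8, 312.3]), array([117.5,  60.4]), 22.2) top (array([453.3, 312.1]), array([115.3,  60.4]), 22.2)
scene clip 828 zmax 0.0992 all (array([ 434.8, -437.5]), array([284., 104.]), 79.4) top (array([ 457.6, -336.9]), array([55.7, 37.9]), 87.1)
scene ram 994 zmax 0.0466 all (array([733.7, -36.5]), array([ 80.1, 142.2]), 4.1) top (array([730.9,  -5.1]), array([82.1, 77.7]), 49.5)
scene pep 7711 zmax 0.0566 all (array([750.8, 170.1]), array([302.9, 143.8]), 85.3) top (array([755.2, 224.3]), array([193.4, 143.8]), 85.3)
scene gre 4043 zmax 0.057 all (array([ 755.8, -231.1]), array([460.3, 142.8]), 83.1) top (array([ 765.2, -154.6]), array([306.1, 142.6]), 83.0)
side table z -0.0009066241741369156
side card 2153 zmax 0.1089 all (array([5.58e+02, 4.00e-01]), array([128.7,  71.4]), 
[... 160 characters left out ...]
de holder 1330 zmax 0.0428 all (array([454. , 311.2]), array([115.1,  71.5]), 22.2) top (array([453.5, 312.3]), array([115.1,  69.3]), 21.9)
side clip 2238 zmax 0.0982 all (array([ 457. , -339.7]), array([70.7, 89.5]), 87.5) top (array([ 459.3, -338.8]), array([51.9, 35.7]), 87.6)
side ram 958 zmax 0.0471 all (array([732.6,  -5.3]), array([79.4, 78. ]), 88.1) top (array([732.6,  -5.3]), array([79.4, 78. ]), 88.1)
side pep 4369 zmax 0.0568 all (array([763.7, 257.9]), array([285.4, 164.6]), 77.5) top (array([756.2, 224.8]), array([198.9, 142.3]), 85.5)
side gre 7842 zmax 0.0567 all (array([ 750. , -209.1]), array([201.2, 162.4]), 83.0) top (array([ 760.1, -207.8]), array([196.5, 142.7]), 83.4)
```

```bash
cat >> h.py <<'E'
import sys
def Rt(yaw): return Ro.from_euler("xyz",[180,0,yaw],degrees=True)
def plan(p0,y0,p1,y1,n=1):
    "p in mm; print n equal calls' rows (turn about tool z, shift shares)"
    p0=np.array(p0,float);p1=np.array(p1,float)
    for i in range(n):
        a=p0+(p1-p0)*i/n;b=p0+(p1-p0)*(i+1)/n;ya=y0+(y1-y0)*i/n;yb=y0+(y1-y0)*(i+1)/n
        s=Rt(ya).inv().apply((b-a)/500); rv=(Rt(ya).inv()*Rt(yb)).as_rotvec()/(2*np.pi)
        print(i,"turn",rv.round(4),"shift",s.round(4),"len",np.linalg.norm(b-a).round(1))
E
python3 -c "
from h import *
plan([128,561,215],167.18,[550.5,9.5,255],198,4)"
```

```text
0 turn [ 0.      0.     -0.0214] shift [-0.2672 -0.222  -0.02  ] len 174.0
1 turn [-0.      0.     -0.0214] shift [-0.235  -0.2558 -0.02  ] len 174.0
2 turn [ 0.      0.     -0.0214] shift [-0.1986 -0.285  -0.02  ] len 174.0
3 turn [-0.      0.     -0.0214] shift [-0.1586 -0.3091 -0.02  ] len 174.0
```

>>> send_rows(moves="0 0 -0.0214 -0.2672 -0.222 -0.02 1;0 0 -0.0214 -0.2672 -0.222 -0.02 1;0 0 -0.0214 -0.2672 -0.222 -0.02 1;0 0 -0.0214 -0.2672 -0.222 -0.02 1;0 0 -0.0214 -0.2672 -0.222 -0.02 1")

```text
clock: 0.52
tcp_pos: [0.2358, 0.4192, 0.2245]
tool_rot: [-179.9, 0.1, 174.7]
force: [0.1, 0.4, 0.0]
width: 0.0919
grasp_force: 0.0
```

>>> send_rows(moves="0 0 -0.0214 -0.235 -0.2558 -0.02 1;0 0 -0.0214 -0.235 -0.2558 -0.02 1;0 0 -0.0214 -0.235 -0.2558 -0.02 1;0 0 -0.0214 -0.235 -0.2558 -0.02 1;0 0 -0.0214 -0.235 -0.2558 -0.02 1")

```text
clock: 0.93
tcp_pos: [0.3412, 0.2817, 0.2348]
tool_rot: [-179.9, 0.1, -177.6]
force: [-1.0, -0.3, 0.2]
width: 0.0919
grasp_force: 0.0
```

>>> send_rows(moves="0 0 -0.0214 -0.1986 -0.285 -0.02 1;0 0 -0.0214 -0.1986 -0.285 -0.02 1;0 0 -0.0214 -0.1986 -0.285 -0.02 1;0 0 -0.0214 -0.1986 -0.285 -0.02 1;0 0 -0.0214 -0.1986 -0.285 -0.02 1")

```text
clock: 1.35
tcp_pos: [0.4469, 0.1434, 0.2447]
tool_rot: [-179.9, 0.0, -169.9]
force: [0.5, 0.2, 1.0]
width: 0.0918
grasp_force: 0.0
```

>>> send_rows(moves="0 0 -0.0214 -0.1586 -0.3091 -0.02 1;0 0 -0.0214 -0.1586 -0.3091 -0.02 1;0 0 -0.0214 -0.1586 -0.3091 -0.02 1;0 0 -0.0214 -0.1586 -0.3091 -0.02 1;0 0 -0.0214 -0.1586 -0.3091 -0.02 1")

```text
clock: 1.77
tcp_pos: [0.5526, 0.0048, 0.2542]
tool_rot: [-179.9, 0.0, -162.2]
force: [0.1, -1.3, 0.3]
width: 0.0921
grasp_force: 0.0
```

```bash
python3 - <<'E'
from h import *
s=ctrl.read_state();print(s["tcp_pos"],s["tool_rot"],s["qvel"].round(1),s["clock"])
ctrl.capture("wrist");ctrl.capture("wrist")
s=ctrl.read_state();print(s["tcp_pos"],s["tool_rot"],s["qvel"].round(1),s["joints"])
p,d=ctrl.capture("wrist"); np.savez("w1.npz",p=p,d=d)
cv2.imwrite("pics/w1.png",p[:,:,::-1])
W,c=cloud("wrist",p,d,(0,640,0,480),s)
m=(W[:,2]>.05)&(W[:,2]<.13)&(abs(W[:,0]-.55)<.09)&(abs(W[:,1]-.01)<.06)
K=W[m]; print(len(K),np.percentile(K[:,2],[1,50,99]) if len(K) else 0)
T=K[K[:,2]>np.percentile(K[:,2],99)-.008]; print(rect(T),rect(K))
E
```

```text
[0.55256072 0.0048022  0.25419194] [-1.79903738e+02  1.21016543e-02 -1.62237355e+02] [-5.4  8.5 -9.2  2.1  3.5 -5.6] 1.7667
[0.55074385 0.00781552 0.25388901] [ 1.79953503e+02 -5.61568992e-02 -1.62172374e+02] [ 2.9 -2.6  2.6  0.9  0.9  0.9] [-1.17676055e+01  4.12476800e+00  9.24378488e+01  1.27786442e-02
  8.35091773e+01 -1.19596661e+02]
953 [0.05221787 0.10764303 0.10931259]
(array([550.6,  10. ]), array([89.3,  7.8]), 18.1) (array([550.4,   9.9]), array([89.8,  8. ]), 18.0)
```

>>> send_rows(moves="0 0 0 0 0.001 0.07 1;0 0 0 0 0.001 0.14 1;0 0 0 0 0.001 0.21 1;0 0 0 0 0.001 0.26 1;0 0 0 0 0.001 0.26 1")

```text
clock: 2.33
tcp_pos: [0.5444, 0.0127, 0.1184]
tool_rot: [179.6, -0.6, -161.9]
force: [0.2, 0.1, -0.8]
width: 0.0919
grasp_force: 0.0
```

>>> send_rows(moves="0 0 0 0 0 0 1;0 0 0 0 0 0 1;0 0 0 0 0 0 1")

```text
clock: 2.58
tcp_pos: [0.5516, 0.0099, 0.1274]
tool_rot: [-179.9, 0.2, -162.0]
force: [-0.3, -0.3, 0.5]
width: 0.0919
grasp_force: 0.0
```

>>> send_rows(moves="0 0 0 0 0 0.02 1;0 0 0 0 0 0.045 1;0 0 0 0 0 0.07 1;0 0 0 0 0 0.092 1;0 0 0 0 0 0.104 1")

```text
clock: 3.0
tcp_pos: [0.5484, 0.0098, 0.0698]
tool_rot: [179.9, -0.2, -162.0]
force: [0.2, -0.7, -0.0]
width: 0.0916
grasp_force: 0.0
```

>>> send_rows(moves="0 0 0 0 0 0 1;0 0 0 0 0 0 1;0 0 0 0 0 0 1;0 0 0 0 0 0 1;0 0 0 0 0 0 1")

```text
clock: 3.42
tcp_pos: [0.5506, 0.0095, 0.0733]
tool_rot: [-180.0, 0.1, -162.0]
force: [0.1, -0.3, 0.1]
width: 0.0916
grasp_force: 0.0
```

Settled at (550.6, 9.5, 73). Now close.

>>> send_rows(moves="0 0 0 0 0 0 -1;0 0 0 0 0 0 -1;0 0 0 0 0 0 -1;0 0 0 0 0 0 -1;0 0 0 0 0 0 -1", newtons=15)

```text
clock: 3.83
tcp_pos: [0.55, 0.0096, 0.0726]
tool_rot: [-180.0, 0.0, -162.0]
force: [0.2, 0.2, 0.1]
width: 0.0606
grasp_force: 0.0
```

>>> send_rows(moves="0 0 0 0 0 0 -1;0 0 0 0 0 0 -1;0 0 0 0 0 0 -1;0 0 0 0 0 0 -1;0 0 0 0 0 0 -1", newtons=15)

```text
clock: 4.25
tcp_pos: [0.55, 0.0096, 0.0726]
tool_rot: [180.0, -0.0, -162.0]
force: [-0.7, -0.6, -0.7]
width: 0.0276
grasp_force: 0.0
```

>>> send_rows(moves="0 0 0 0 0 0 -1;0 0 0 0 0 0 -1;0 0 0 0 0 0 -1;0 0 0 0 0 0 -1;0 0 0 0 0 0 -1", newtons=15)

```text
clock: 4.67
tcp_pos: [0.55, 0.0096, 0.0726]
tool_rot: [180.0, -0.0, -162.0]
force: [0.2, 0.2, -0.0]
width: 0.008
grasp_force: 15.0
```

```bash
python3 -c "
from h import *
s=ctrl.read_state();print(s['tcp_pos'],s['width'],s['grasp_force'],s['force'])
plan([550.5,10,73],198,[550.5,10,180],198)
plan([550.5,10,180],198,[453.5,312.2,180],202.2,2)
plan([453.5,312.2,180],202.2,[453.5,312.2,80],202.2)
"
```

```text
[0.54995233 0.00958447 0.07256545] 0.00799268057172926 14.999831914901733 [ 0.19952079  0.16398097 -0.00517451]
0 turn [0. 0. 0.] shift [ 0.     0.    -0.214] len 107.0
0 turn [-0.      0.     -0.0058] shift [-0.0011  0.3174  0.    ] len 158.7
1 turn [ 0.      0.     -0.0058] shift [-0.0128  0.3171  0.    ] len 158.7
0 turn [0. 0. 0.] shift [-0.  -0.   0.2] len 100.0
```

>>> send_rows(moves="0 0 0 0 0 -0.025 -1;0 0 0 0 0 -0.075 -1;0 0 0 0 0 -0.13 -1;0 0 0 0 0 -0.185 -1;0 0 0 0 0 -0.214 -1")

```text
clock: 5.08
tcp_pos: [0.5516, 0.0093, 0.1843]
tool_rot: [-179.8, 0.3, -162.0]
force: [0.5, -0.0, 0.6]
width: 0.0082
grasp_force: 15.0
```

>>> send_rows(moves="0 0 -0.0005 0 0.02 0 -1;0 0 -0.0015 -0.0002 0.08 0 -1;0 0 -0.003 -0.0005 0.16 0 -1;0 0 -0.0045 -0.0008 0.24 0 -1;0 0 -0.0058 -0.0011 0.3174 0 -1")

```text
clock: 5.5
tcp_pos: [0.4996, 0.1626, 0.1786]
tool_rot: [179.9, -0.1, -159.9]
force: [0.9, 0.4, 0.4]
width: 0.0081
grasp_force: 15.0
```

>>> send_rows(moves="0 0 -0.0015 -0.003 0.08 0 -1;0 0 -0.003 -0.006 0.16 0 -1;0 0 -0.0045 -0.01 0.24 0 -1;0 0 -0.0058 -0.012 0.295 0 -1;0 0 -0.0058 -0.0128 0.3171 0 -1")

```text
clock: 5.92
tcp_pos: [0.4501, 0.3152, 0.1786]
tool_rot: [179.9, -0.1, -157.6]
force: [0.3, 0.7, -0.8]
width: 0.0077
grasp_force: 15.0
```

>>> send_rows(moves="0 0 0 0 0 0 -1;0 0 0 0 0 0 -1;0 0 0 0 0 0 -1;0 0 0 0 0 0 -1;0 0 0 0 0 0 -1")

```text
clock: 6.33
tcp_pos: [0.4536, 0.3106, 0.1795]
tool_rot: [-180.0, -0.0, -158.0]
force: [1.3, -0.1, -0.6]
width: 0.0078
grasp_force: 15.0
```

```bash
python3 - <<'E'
from h import *
for n in ("scene","side","wrist"):
    s=ctrl.read_state()
    p,d=ctrl.capture(n); np.savez(n+"2.npz",p=p,d=d); cv2.imwrite(f"pics/{n}2.png",p[:,:,::-1])
    if n=="scene": print(s["tcp_pos"],s["tool_rot"],s["width"],s["grasp_force"])
    W,c=cloud(n,p,d,(0,640,0,480),s)
    y=np.radians(22.2);q=(W-[.4535,.3122,0])*1000; a=q[:,0]*np.cos(y)+q[:,1]*np.sin(y); b=-q[:,0]*np.sin(y)+q[:,1]*np.cos(y)
    m=(abs(a)<60)&(abs(b)<40)
    for lo,hi in ((110,130),(130,150)):
        k=m&(W[:,2]*1000>lo)&(W[:,2]*1000<hi); 
        if k.sum()>20: print(n,"card",lo,hi,k.sum(),rect(W[k]))
    k=m&(abs(q[:,2]-40)<6); print(n,"holdertop",k.sum(), k.sum()>20 and rect(W[k]))
    h=[int((k&(b>=i)&(b<i+1)).sum()) for i in range(-34,34)]; print(h)
E
```

```text
[0.45363223 0.31056205 0.17953404] [-1.79988403e+02 -8.79532052e-03 -1.57952643e+02] 0.007794301679338534 14.999870359897614
scene card 110 130 48 (array([457.6, 312.6]), array([86.4,  8.2]), 21.5)
scene card 130 150 74 (array([454.4, 312.1]), array([93.4,  8.1]), 20.6)
scene holdertop 841 (array([453. , 312.1]), array([117.2,  60. ]), 22.3)
[0, 0, 0, 0, 12, 20, 15, 16, 19, 17, 14, 16, 18, 13, 17, 21, 15, 12, 20, 17, 17, 16, 17, 16, 17, 16, 21, 21, 13, 3, 0, 0, 0, 0, 0, 0, 0, 0, 0, 10, 13, 15, 16, 18, 16, 17, 15, 17, 19, 17, 16, 16, 18, 20, 14, 17, 16, 18, 19, 15, 18, 21, 14, 23, 4, 0, 0, 0]
side card 110 130 205 (array([455.3, 306.8]), array([90.9, 12.3]), 19.9)
side card 130 150 279 (array([455.4, 307.2]), array([91.3, 10.9]), 22.4)
side holdertop 760 (array([453.5, 310.7]), array([111.9,  67.1]), 22.1)
[5, 13, 18, 24, 19, 16, 16, 12, 17, 13, 18, 17, 11, 12, 14, 11, 12, 11, 15, 10, 16, 13, 15, 14, 15, 2, 8, 1, 0, 1, 0, 0, 0, 0, 0, 10, 9, 7, 9, 17, 17, 21, 19, 19, 16, 12, 15, 14, 14, 15, 9, 14, 15, 15, 13, 15, 10, 11, 6, 17, 9, 8, 17, 7, 5, 3, 1, 0]
wrist card 110 130 44 (array([413.2, 294.6]), array([1.3, 8.2]), 22.7)
wrist card 130 150 92 (array([413. , 294.5]), array([1. , 7.7]), 22.6)
wrist holdertop 6200 (array([453.5, 312.7]), array([109.8,  60.7]), 22.3)
[0, 0, 0, 0, 106, 134, 136, 135, 142, 143, 135, 132, 138, 136, 142, 130, 132, 136, 139, 145, 133, 129, 131, 131, 93, 55, 39, 28, 28, 20, 0, 0, 0, 0, 0, 0, 0, 0, 0, 29, 99, 79, 100, 130, 126, 146, 137, 132, 129, 132, 147, 140, 133, 135, 136, 144, 137, 133, 136, 129, 146, 142, 137, 142, 76, 0, 0, 0]
```

>>> send_rows(moves="0 0 0 0 0.001 0.02 -1;0 0 0 0 0.002 0.055 -1;0 0 0 0 0.003 0.09 -1;0 0 0 0 0.0034 0.12 -1;0 0 0 0 0.0034 0.136 -1")

```text
clock: 6.9
tcp_pos: [0.4509, 0.3127, 0.1088]
tool_rot: [180.0, -0.2, -157.8]
force: [0.2, -0.7, -0.5]
width: 0.0078
grasp_force: 15.0
```

>>> send_rows(moves="0 0 0 0 0 0 -1;0 0 0 0 0 0 -1;0 0 0 0 0 0 -1;0 0 0 0 0 0 -1;0 0 0 0 0 0 -1")

```text
clock: 7.32
tcp_pos: [0.4531, 0.3137, 0.1126]
tool_rot: [-180.0, 0.1, -157.8]
force: [0.5, -0.2, 0.1]
width: 0.0082
grasp_force: 15.0
```

```bash
cat > chk.py <<'E'
from h import *
tag,zc0,zc1=sys.argv[1],int(sys.argv[2]),int(sys.argv[3])
y=np.radians(22.2)
for n in ("scene","side","wrist"):
    s=ctrl.read_state()
    p,d=ctrl.capture(n); np.savez(n+tag+".npz",p=p,d=d); cv2.imwrite(f"pics/{n}{tag}.png",p[:,:,::-1])
    if n=="scene": print(s["tcp_pos"],s["tool_rot"],s["width"],s["grasp_force"],s["force"])
    W,c=cloud(n,p,d,(0,640,0,480),s)
    q=(W-[.4535,.3122,0])*1000; a=q[:,0]*np.cos(y)+q[:,1]*np.sin(y); b=-q[:,0]*np.sin(y)+q[:,1]*np.cos(y)
    m=(abs(a)<60)&(abs(b)<40)
    ht=m&(abs(q[:,2]-40)<6); hb=np.percentile(b[ht],[1,99]); ha=np.percentile(a[ht],[1,99])
    edge=[b[ht&(b<0)&(a>-50)].max(),b[ht&(b>0)&(a>-50)].min()]
    print(n,"holder a",ha.round(1),"b",hb.round(1),"slot edges",np.round(edge,1))
    k=m&(q[:,2]>zc0)&(q[:,2]<zc1)&(abs(b)<14)
    if k.sum()>20: print("  card",k.sum(),"a",np.percentile(a[k],[1,99]).round(1),"b",np.percentile(b[k],[1,50,99]).round(1),"z",np.percentile(q[k,2],[1,99]).round(1),rect(W[k]))
E
python3 chk.py 3 50 95
```

```text
[0.45311678 0.31365915 0.11263292] [-1.79998420e+02  1.10864347e-01 -1.57830402e+02] 0.008164228549374514 14.99986320734024 [ 0.45595492 -0.24499239  0.0827539 ]
scene holder a [-54.3  56. ] b [-29.4  29.9] slot edges [-4.8  5.1]
  card 139 a [-37.9  48.4] b [-2.5  4.8  6. ] z [51.5 94.1] (array([456.2, 318.3]), array([87.9,  8.5]), 17.5)
side holder a [-55.6  53.2] b [-33.6  27.9] slot edges [-1.6  0. ]
  card 549 a [-44.9  45. ] b [-6.6 -2.3  3.4] z [50.8 94. ] (array([453.8, 312.1]), array([92.5, 15. ]), 21.9)
wrist holder a [-54.2  29.9] b [-29.3  29.8] slot edges [-4.8  5.9]
  card 205 a [-44.3 -42.9] b [-2.4  1.8  5.5] z [50.3 94.6] (array([412.5, 297.2]), array([1.7, 8.1]), 21.3)
```

>>> send_rows(moves="0 0 0 0 -0.002 0 -1;0 0 0 0 -0.002 0.008 -1;0 0 0 0 -0.002 0.016 -1;0 0 0 0 -0.002 0.024 -1;0 0 0 0 -0.002 0.032 -1")

```text
clock: 7.88
tcp_pos: [0.4525, 0.3123, 0.0949]
tool_rot: [180.0, -0.0, -157.8]
force: [0.1, 0.1, 0.1]
width: 0.0079
grasp_force: 15.0
```

>>> send_rows(moves="0 0 0 0 0 0 -1;0 0 0 0 0 0.006 -1;0 0 0 0 0 0.012 -1;0 0 0 0 0 0.018 -1;0 0 0 0 0 0.018 -1")

```text
clock: 8.3
tcp_pos: [0.4523, 0.3123, 0.0859]
tool_rot: [180.0, -0.1, -157.8]
force: [0.1, -0.3, -1.1]
width: 0.0079
grasp_force: 15.0
```

>>> send_rows(moves="0 0 0 0 0 0.006 -1;0 0 0 0 0 0.012 -1;0 0 0 0 0 0.017 -1;0 0 0 0 0 0.017 -1;0 0 0 0 0 0.017 -1")

```text
clock: 8.72
tcp_pos: [0.4526, 0.3124, 0.0779]
tool_rot: [-180.0, -0.0, -157.8]
force: [1.1, -0.2, -0.2]
width: 0.0075
grasp_force: 15.0
```

Bottom about 1 mm above the slot floor, no resistance. Release.

>>> send_rows(moves="0 0 0 0 0 0.001 -0.5;0 0 0 0 0 0.001 0;0 0 0 0 0 0.001 0.2;0 0 0 0 0 0.001 0.2;0 0 0 0 0 0.001 0.2")

```text
clock: 9.13
tcp_pos: [0.4529, 0.3125, 0.0777]
tool_rot: [180.0, 0.0, -157.8]
force: [-0.5, 0.1, -0.9]
width: 0.0391
grasp_force: 0.0
```

>>> send_rows(moves="0 0 0 0 0 0 0.2;0 0 0 0 0 0 0.2;0 0 0 0 0 -0.01 0.2;0 0 0 0 0 -0.03 0.2;0 0 0 0 0 -0.06 0.2")

```text
clock: 9.55
tcp_pos: [0.452, 0.3121, 0.1074]
tool_rot: [-180.0, -0.1, -157.8]
force: [0.4, 0.1, -1.1]
width: 0.0549
grasp_force: 0.0
```

>>> send_rows(moves="0 0 0 0 0 -0.05 1;0 0 0 0 0 -0.12 1;0 0 0 0 0 -0.19 1;0 0 0 0 0 -0.24 1;0 0 0 0 0 -0.24 1")

```text
clock: 9.97
tcp_pos: [0.4562, 0.3139, 0.2358]
tool_rot: [-180.0, 0.7, -157.8]
force: [0.4, -0.0, -0.5]
width: 0.0861
grasp_force: 0.0
```

>>> send_rows(moves="0 0 0 0 0 0 1;0 0 0 0 0 0 1;0 0 0 0 0 0 1;0 0 0 0 0 0 1;0 0 0 0 0 0 1")

```text
clock: 10.38
tcp_pos: [0.4521, 0.3122, 0.2262]
tool_rot: [-180.0, -0.2, -157.8]
force: [-0.0, 0.4, -0.2]
width: 0.092
grasp_force: 0.0
```

```bash
python3 chk.py 4 60 118
```

```text
[0.45209411 0.31216313 0.2261902 ] [-1.79999899e+02 -1.50623150e-01 -1.57832347e+02] 0.09196819500353917 0.0 [-0.01104842  0.3813303  -0.21262298]
scene holder a [-54.3  55.5] b [-29.4  29.9] slot edges [-0.6  0.1]
  card 278 a [-44.1  46.2] b [-3.6  2.2  4.9] z [ 61.1 114.6] (array([454. , 313.3]), array([92. ,  8.6]), 21.8)
side holder a [-55.4  52.8] b [-33.2  27.6] slot edges [-0.1  0. ]
  card 724 a [-45.8  43.4] b [-8.5 -3.5  4.2] z [ 60.6 114.1] (array([454.3, 311.3]), array([93.7, 17.1]), 21.1)
wrist holder a [-53.7  54.5] b [-29.5  29.9] slot edges [-0.9  0.1]
  card 1270 a [-44.7  43.5] b [-4.   0.2  5. ] z [ 76.4 113.3] (array([453.4, 312.8]), array([90.,  9.]), 22.0)
```

```bash
python3 -c "
from h import *
plan([453.2,312.8,228],202.2,[458.5,-338,228],177.6,4)"
```

```text
0 turn [ 0.     -0.      0.0171] shift [ 0.1205 -0.3023 -0.    ] len 162.7
1 turn [ 0.     -0.      0.0171] shift [ 0.0874 -0.3134 -0.    ] len 162.7
2 turn [-0.     -0.      0.0171] shift [ 0.0533 -0.321  -0.    ] len 162.7
3 turn [ 0.     -0.      0.0171] shift [ 0.0186 -0.3249 -0.    ] len 162.7
```

>>> send_rows(moves="0 0 0.002 0.012 -0.03 0 1;0 0 0.006 0.04 -0.1 0 1;0 0 0.01 0.07 -0.176 0 1;0 0 0.014 0.1 -0.25 0 1;0 0 0.0171 0.1205 -0.3023 0 1")

```text
clock: 10.95
tcp_pos: [0.4537, 0.1473, 0.2275]
tool_rot: [-180.0, -0.0, -164.1]
force: [0.4, -0.7, -0.7]
width: 0.0916
grasp_force: 0.0
```

>>> send_rows(moves="0 0 0.0034 0.0175 -0.063 0 1;0 0 0.0068 0.035 -0.126 0 1;0 0 0.0102 0.0525 -0.189 0 1;0 0 0.0137 0.07 -0.251 0 1;0 0 0.0171 0.0874 -0.3134 0 1")

```text
clock: 11.37
tcp_pos: [0.455, -0.0145, 0.2277]
tool_rot: [-180.0, 0.0, -170.2]
force: [0.8, 0.6, -0.7]
width: 0.092
grasp_force: 0.0
```

>>> send_rows(moves="0 0 0.0034 0.0107 -0.064 0 1;0 0 0.0068 0.0213 -0.128 0 1;0 0 0.0102 0.032 -0.193 0 1;0 0 0.0137 0.0427 -0.257 0 1;0 0 0.0171 0.0533 -0.321 0 1")

```text
clock: 11.78
tcp_pos: [0.4562, -0.1773, 0.2276]
tool_rot: [-180.0, 0.0, -176.4]
force: [-0.2, -0.3, 0.1]
width: 0.0915
grasp_force: 0.0
```

>>> send_rows(moves="0 0 0.0034 0.0042 -0.074 0 1;0 0 0.0085 0.0085 -0.148 0 1;0 0 0.0137 0.0128 -0.222 0 1;0 0 0.0171 0.0165 -0.29 0 1;0 0 0.0171 0.0186 -0.3249 0 1")

```text
clock: 12.2
tcp_pos: [0.4569, -0.342, 0.2272]
tool_rot: [-179.9, -0.0, 177.3]
force: [-0.4, 0.8, 0.2]
width: 0.0922
grasp_force: 0.0
```

>>> send_rows(moves="0 0 0 0 0 0 1;0 0 0 0 0 0 1;0 0 0 0 0 0 1;0 0 0 0 0 0 1;0 0 0 0 0 0 1")

```text
clock: 12.62
tcp_pos: [0.458, -0.3371, 0.2277]
tool_rot: [180.0, 0.0, 177.6]
force: [0.5, 0.1, 0.6]
width: 0.0919
grasp_force: 0.0
```

```bash
python3 - <<'E'
from h import *
s=ctrl.read_state();print(s["tcp_pos"],s["tool_rot"],s["joints"].round(1))
p,d=ctrl.capture("wrist");np.savez("w5.npz",p=p,d=d);cv2.imwrite("pics/w5.png",p[:,:,::-1])
W,c=cloud("wrist",p,d,(0,640,0,480),s)
m=(abs(W[:,0]-.4585)<.06)&(abs(W[:,1]+.338)<.06)
for lo,hi in ((.003,.013),(.088,.1),(.07,.088),(.047,.06)):
    K=W[m&(W[:,2]>lo)&(W[:,2]<hi)]; print(lo,len(K),len(K)>20 and (rect(K),np.percentile(K,[1,99],axis=0).round(4).tolist()))
E
```

```text
[ 0.4579658  -0.33709398  0.22774693] [1.79995883e+02 6.66312785e-03 1.77634060e+02] [ -48.5    7.6   91.6    0.    80.8 -136.2]
0.003 2439 ((array([ 456.7, -338.1]), array([69.7, 89.9]), 86.9), [[0.4118, -0.3734, 0.0056], [0.5008, -0.3029, 0.0097]])
0.088 641 ((array([ 459.5, -338.3]), array([49.9, 36.6]), 87.2), [[0.4404, -0.3629, 0.0881], [0.4768, -0.3134, 0.0988]])
0.07 535 ((array([ 458.7, -338.1]), array([41.2, 36.2]), 87.6), [[0.4405, -0.3574, 0.0703], [0.4766, -0.3185, 0.0878]])
0.047 1287 ((array([ 459. , -338.7]), array([27.1, 60.4]), 87.0), [[0.4306, -0.3503, 0.0503], [0.4873, -0.326, 0.0597]])
```

View pics/w5.png

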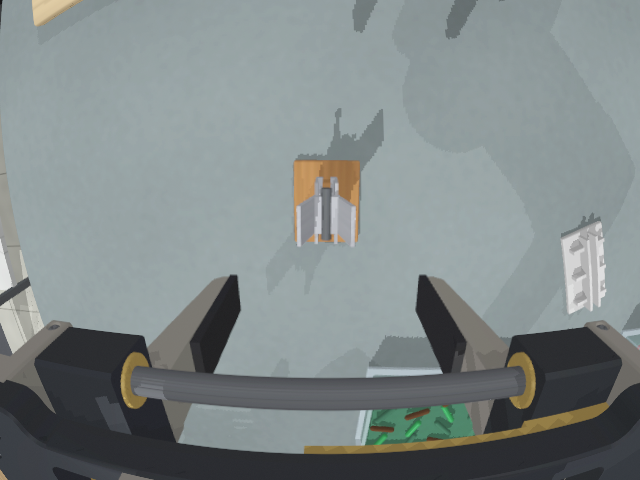

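The wrist view shows the clip at (327,210) with its grips at (307,220) and (347,220), well between the open fingers. Its measured centre is (459, -338.3) mm, with tops at z = 98 mm. Descending.

>>> send_rows(moves="0 0 0 -0.001 -0.001 0.02 1;0 0 0 -0.001 -0.001 0.06 1;0 0 0 -0.001 -0.001 0.11 1;0 0 0 -0.001 -0.001 0.16 1;0 0 0 -0.001 -0.001 0.2 1")

```text
clock: 13.08
tcp_pos: [0.4576, -0.3377, 0.125]
tool_rot: [179.9, -0.1, 177.6]
force: [-0.4, -0.4, -0.2]
width: 0.092
grasp_force: 0.0
```

>>> send_rows(moves="0 0 0 0 0 0.03 1;0 0 0 0 0 0.06 1;0 0 0 0 0 0.09 1;0 0 0 0 0 0.108 1;0 0 0 0 0 0.116 1")

```text
clock: 13.5
tcp_pos: [0.4573, -0.3375, 0.0675]
tool_rot: [179.9, -0.1, 177.6]
force: [0.6, 0.3, 0.4]
width: 0.0924
grasp_force: 0.0
```

>>> send_rows(moves="0 0 0 0 0 0 0.3;0 0 0 0 0 0 0.3;0 0 0 0 0 0 0.3;0 0 0 0 0 0 0.3;0 0 0 0 0 0 0.3", newtons=25)

```text
clock: 13.92
tcp_pos: [0.4586, -0.3393, 0.0704]
tool_rot: [-179.9, 0.1, 177.5]
force: [0.6, -0.6, -0.2]
width: 0.061
grasp_force: 0.0
```

>>> send_rows(moves="0 0 0 0 0 0 -1;0 0 0 0 0 0 -1;0 0 0 0 0 0 -1;0 0 0 0 0 0 -1;0 0 0 0 0 0 -1", newtons=25)

```text
clock: 14.33
tcp_pos: [0.459, -0.3385, 0.0717]
tool_rot: [179.9, 0.1, 177.5]
force: [-1.9, 11.0, 18.1]
width: 0.0291
grasp_force: 20.8
```

>>> send_rows(moves="0 0 0 0 0 0 -1;0 0 0 0 0 0 -1;0 0 0 0 0 0 -1;0 0 0 0 0 0 -1;0 0 0 0 0 0 -1", newtons=25)

```text
clock: 14.75
tcp_pos: [0.4592, -0.3388, 0.0713]
tool_rot: [180.0, 0.1, 177.5]
force: [0.2, 3.9, 9.1]
width: 0.0254
grasp_force: 24.9
```

>>> send_rows(moves="0 0 0 0 0 -0.005 -1;0 0 0 0 0 -0.015 -1;0 0 0 0 0 -0.035 -1;0 0 0 0 0 -0.06 -1;0 0 0 0 0 -0.09 -1")

```text
clock: 15.17
tcp_pos: [0.4578, -0.3386, 0.1153]
tool_rot: [180.0, -0.0, 177.5]
force: [-1.1, 0.4, -0.3]
width: 0.0253
grasp_force: 24.9
```

>>> send_rows(moves="0 0 0 0 0 -0.04 -1;0 0 0 0 0 -0.08 -1;0 0 0 0 0 -0.12 -1;0 0 0 0 0 -0.16 -1;0 0 0 0 0 -0.19 -1")

```text
clock: 15.58
tcp_pos: [0.4586, -0.3395, 0.2129]
tool_rot: [-179.9, 0.1, 177.5]
force: [0.4, -0.5, -0.6]
width: 0.0259
grasp_force: 24.9
```

>>> send_rows(moves="0 0 0 0 0 0 -1;0 0 0 0 0 0 -1;0 0 0 0 0 0 -1;0 0 0 0 0 0 -1;0 0 0 0 0 0 -1")

```text
clock: 16.0
tcp_pos: [0.4576, -0.3382, 0.2082]
tool_rot: [179.9, -0.1, 177.5]
force: [-0.3, 0.0, -0.1]
width: 0.0257
grasp_force: 24.9
```

```bash
python3 - <<'E'
from h import *
ims=[]
for n in ("scene","side","wrist"):
    s=ctrl.read_state()
    p,d=ctrl.capture(n); np.savez(n+"6.npz",p=p,d=d); cv2.imwrite(f"pics/{n}6.png",p[:,:,::-1])
    W,c=cloud(n,p,d,(0,640,0,480),s); t=s["tcp_pos"]
    if n=="scene": print(t,s["tool_rot"],s["width"],s["grasp_force"],s["force"])
    m=(abs(W[:,0]-t[0])<.05)&(abs(W[:,1]-t[1])<.05)&(W[:,2]>.06)
    for k in range(-70,0,10):
        K=W[m&(W[:,2]-t[2]>k/1000)&(W[:,2]-t[2]<(k+10)/1000)]
        if len(K)>8: print(n,k,len(K),rect((K-t)),"z",((K[:,2].min()-t[2])*1000).round(1))
a=cv2.imread("pics/side6.png");b=cv2.imread("pics/scene6.png")
sd=ctrl.camera_params("side")
def crop(n,im):
    c=ctrl.camera_params(n);X=c["R"]@t+c["t"];u=int(c["fx"]*X[0]/X[2]+c["cx"]);v=int(c["fy"]*X[1]/X[2]+c["cy"]);print(n,u,v)
    u=min(max(u,50),590);v=min(max(v,50),430)
    return cv2.resize(im[v-50:v+50,u-50:u+50],(400,400),interpolation=cv2.INTER_CUBIC)
cv2.imwrite("pics/c6.png",np.hstack([crop("side",a),crop("scene",b)]))
E
```

```text
[ 0.45761335 -0.33824439  0.20817864] [ 1.79894554e+02 -1.01470734e-01  1.77545282e+02] 0.025673218448704266 24.891715943813324 [-0.27096731  0.01737077 -0.05167952]
scene -70 13 (array([ 6.5, -1.6]), array([41.2, 43.1]), 86.5) z -62.3
scene -60 90 (array([-0. ,  3.4]), array([45.8, 63.5]), 87.7) z -60.0
scene -50 99 (array([2.5, 2.2]), array([65. , 44.1]), 1.7) z -49.7
scene -40 88 (array([-1.9,  2.7]), array([36.3, 62.6]), 87.1) z -40.0
scene -30 83 (array([3.2, 9.6]), array([29.3, 64.2]), 64.9) z -30.0
scene -20 83 (array([0.2, 1. ]), array([57. , 31.9]), 2.5) z -19.9
scene -10 50 (array([2.5, 2.6]), array([28.6, 36.1]), 84.8) z -9.8
side -70 46 (array([ -7.6, -13.4]), array([29.9, 68.5]), 56.6) z -66.1
side -60 197 (array([ 0.3, -2. ]), array([38.4, 60.4]), 86.9) z -60.0
side -50 159 (array([ -6.8, -12. ]), array([31.8, 67.2]), 55.8) z -50.0
side -40 30 (array([-16.2, -10.5]), array([25. , 54.9]), 49.6) z -39.9
side -30 29 (array([-26.9,   1.3]), array([25.9,  5.1]), 87.7) z -29.4
wrist -70 18 (array([-29.1,   2.4]), array([40.1,  0.5]), 87.5) z -62.4
wrist -60 379 (array([-7.9,  1.5]), array([41.2, 43.3]), 87.5) z -59.2
wrist -50 338 (array([-9.6,  1.5]), array([37.8, 40.6]), 87.3) z -50.0
wrist -40 294 (array([-14.9,   2. ]), array([32.1, 30.1]), 86.6) z -40.0
wrist -30 407 (array([0.5, 0.7]), array([26.9, 60.5]), 87.4) z -29.9
wrist -20 2825 (array([0.2, 0.6]), array([25.5, 59.7]), 87.1) z -20.0
wrist -10 240 (array([-6.3, -1. ]), array([29.9, 39. ]), 33.2) z -10.0
side 292 382
scene 281 122
```

View pics/c6.png

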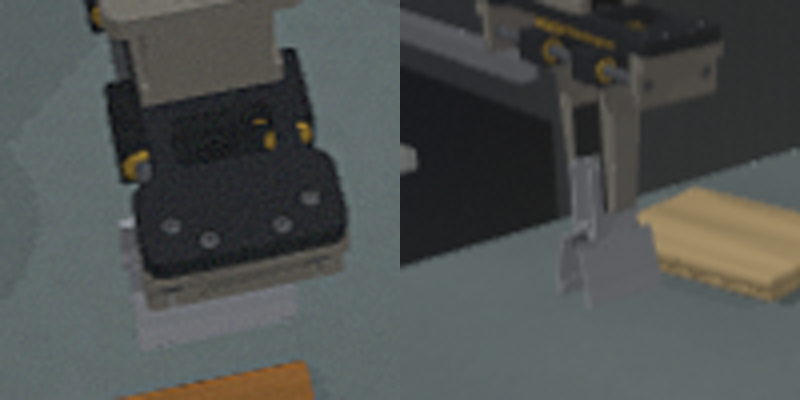

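The side crop (left) shows the clip hanging from the fingers. The scene crop (right) shows the jaws spread wide around (590,270), off the rest. Next I carry it back above the card.

```bash
python3 -c "
from h import *
plan([459,-338.5,210],177.6,[453.5,312.2,212],202.2,4)"
```

```text
0 turn [-0.      0.     -0.0171] shift [ 0.0164  0.3249 -0.001 ] len 162.7
1 turn [ 0.      0.     -0.0171] shift [-0.0185  0.3248 -0.001 ] len 162.7
2 turn [-0.      0.     -0.0171] shift [-0.0532  0.321  -0.001 ] len 162.7
3 turn [-0.      0.     -0.0171] shift [-0.0873  0.3134 -0.001 ] len 162.7
```

>>> send_rows(moves="0 0 -0.002 0.002 0.03 -0.001 -1;0 0 -0.005 0.005 0.1 -0.001 -1;0 0 -0.009 0.009 0.175 -0.001 -1;0 0 -0.013 0.013 0.25 -0.001 -1;0 0 -0.0171 0.0164 0.3249 -0.001 -1")

```text
clock: 16.57
tcp_pos: [0.4565, -0.1747, 0.2098]
tool_rot: [180.0, -0.0, -176.3]
force: [0.9, -0.2, -1.3]
width: 0.0261
grasp_force: 24.9
```

>>> send_rows(moves="0 0 -0.0034 -0.0037 0.065 -0.001 -1;0 0 -0.0068 -0.0074 0.13 -0.001 -1;0 0 -0.0102 -0.0111 0.195 -0.001 -1;0 0 -0.0137 -0.0148 0.26 -0.001 -1;0 0 -0.0171 -0.0185 0.3248 -0.001 -1")

```text
clock: 16.98
tcp_pos: [0.4553, -0.012, 0.2105]
tool_rot: [-180.0, 0.0, -170.1]
force: [0.5, 0.3, -0.8]
width: 0.0258
grasp_force: 24.9
```

>>> send_rows(moves="0 0 -0.0034 -0.0107 0.064 -0.001 -1;0 0 -0.0068 -0.0213 0.128 -0.001 -1;0 0 -0.0102 -0.032 0.193 -0.001 -1;0 0 -0.0137 -0.0427 0.257 -0.001 -1;0 0 -0.0171 -0.0532 0.321 -0.001 -1")

```text
clock: 17.4
tcp_pos: [0.4541, 0.1508, 0.2111]
tool_rot: [-180.0, 0.0, -163.9]
force: [0.6, -0.5, -0.2]
width: 0.0254
grasp_force: 24.9
```

>>> send_rows(moves="0 0 -0.004 -0.02 0.072 -0.001 -1;0 0 -0.008 -0.04 0.144 -0.001 -1;0 0 -0.012 -0.06 0.215 -0.001 -1;0 0 -0.0155 -0.078 0.28 -0.001 -1;0 0 -0.0171 -0.0873 0.3134 -0.001 -1")

```text
clock: 17.82
tcp_pos: [0.4523, 0.3152, 0.2113]
tool_rot: [179.9, 0.0, -157.6]
force: [0.4, -0.2, 0.4]
width: 0.0255
grasp_force: 24.9
```

>>> send_rows(moves="0 0 0 0 0 0 -1;0 0 0 0 0 0 -1;0 0 0 0 0 0 -1;0 0 0 0 0 0 -1;0 0 0 0 0 0 -1")

```text
clock: 18.23
tcp_pos: [0.4534, 0.3107, 0.2117]
tool_rot: [-180.0, -0.0, -157.9]
force: [0.1, 0.3, -1.1]
width: 0.0253
grasp_force: 24.9
```

```bash
cat > rel.py <<'E'
from h import *
tag=sys.argv[1]; y=np.radians(22.1)
for n in ("scene","side","wrist"):
    s=ctrl.read_state()
    p,d=ctrl.capture(n); np.savez(n+tag+".npz",p=p,d=d); cv2.imwrite(f"pics/{n}{tag}.png",p[:,:,::-1])
    W,c=cloud(n,p,d,(0,640,0,480),s); t=s["tcp_pos"]
    if n=="scene": print(t,s["tool_rot"],s["width"],s["grasp_force"],s["force"])
    q=(W-[.4535,.3125,0])*1000; a=q[:,0]*np.cos(y)+q[:,1]*np.sin(y); b=-q[:,0]*np.sin(y)+q[:,1]*np.cos(y); z=q[:,2]; zt=t[2]*1000
    m=(abs(a)<60)&(abs(b)<35)
    def pr(l,k):
        if k.sum()>8: print(" ",n,l,k.sum(),"a",np.percentile(a[k],[1,99]).round(1),"b",np.percentile(b[k],[1,50,99]).round(1),"z",np.percentile(z[k],[1,99]).round(1),rect(W[k])[2])
    pr("cardtop",m&(abs(b)<9)&(z>102)&(z<116)&(z<zt-66 if zt>185 else z<118))
    pr("lipA(+b)",m&(b>9)&(z<zt-50)&(z>zt-64)); pr("lipB(-b)",m&(b<-9)&(z<zt-50)&(z>zt-64))
    pr("lipend A",m&(b>9)&(z<zt-59)&(z>zt-66)); pr("lipend B",m&(b<-9)&(z<zt-59)&(z>zt-66))
    pr("barrelzone",m&(z>zt-30)&(z<zt-14))
E
python3 rel.py 7
```

```text
[0.45340904 0.31066593 0.21166195] [-1.79987715e+02 -3.84562062e-04 -1.57932889e+02] 0.02526829130702705 24.927131831645966 [ 0.05258482  0.26913004 -1.12958019]
  scene cardtop 136 a [-45.2  46.5] b [-3.8  0.7  4.5] z [102.3 114.9] 21.9
  scene lipA(+b) 49 a [-31.4  31.2] b [11.1 17.8 19.2] z [150.6 161.2] 21.7
  scene lipB(-b) 47 a [-23.5  30.3] b [-21.7 -16.3 -13.9] z [149.9 160.8] 22.0
  scene lipend A 10 a [-9.7 30.5] b [12.3 18.3 19.2] z [150.4 151.7] 18.7
  scene barrelzone 166 a [-22.4  31.5] b [-14.2  -0.5  12.2] z [182.3 197.6] 21.5
  side cardtop 203 a [-45.2  42.4] b [-8.4 -3.2  4.5] z [102.1 113.8] 21.2
  side lipA(+b) 32 a [-31.3 -18.9] b [ 9.4 14.5 18.2] z [149.1 161.5] 34.2
  side lipB(-b) 141 a [-31.6  29.2] b [-25.  -20.8 -14.3] z [148.1 161.6] 20.5
  side lipend A 11 a [-31.3 -20.9] b [ 9.3 13.8 16.4] z [147.7 152.7] 34.2
  side lipend B 39 a [-31.3  27.8] b [-24.5 -20.8 -16.9] z [147.5 152.5] 19.7
  side barrelzone 205 a [-30.8  28.6] b [-17.8 -12.4  10.1] z [181.8 197.1] 20.1
  wrist cardtop 613 a [-44.5  -3.3] b [-3.3  0.5  4.4] z [103.8 113.4] 22.4
  wrist lipA(+b) 183 a [-30.   12.3] b [12.  18.3 19.6] z [149.3 161.6] 22.5
  wrist lipB(-b) 221 a [-30.   13.3] b [-21.6 -20.1 -13.4] z [149.7 161.4] 22.0
  wrist lipend A 11 a [-29.8 -29.1] b [13.7 16.9 19.5] z [149.1 151.1] 17.4
  wrist lipend B 12 a [-29.9 -28.8] b [-21.6 -18.6 -15.6] z [149.4 152.5] 29.1
  wrist barrelzone 2593 a [-29.9  27.7] b [-13.8  -1.6  11.5] z [183.8 197.7] 22.3
```

>>> send_rows(moves="0 0 0 0 0.003 0 -1;0 0 0 0 0.003 0.005 -1;0 0 0 0 0.003 0.015 -1;0 0 0 0 0.003 0.025 -1;0 0 0 0 0.003 0.03 -1")

```text
clock: 18.8
tcp_pos: [0.452, 0.313, 0.1953]
tool_rot: [-180.0, -0.1, -157.8]
force: [-0.9, -0.9, -0.7]
width: 0.0254
grasp_force: 24.9
```

>>> send_rows(moves="0 0 0 0 0 0 -1;0 0 0 0 0 0 -1;0 0 0 0 0 0 -1;0 0 0 0 0 0 -1;0 0 0 0 0 0 -1")

```text
clock: 19.22
tcp_pos: [0.4527, 0.3133, 0.1969]
tool_rot: [180.0, 0.0, -157.8]
force: [-0.3, 0.3, -1.0]
width: 0.0256
grasp_force: 24.9
```

```bash
python3 rel.py 8
```

```text
[0.45271477 0.31325261 0.19688517] [ 1.79999596e+02  2.98887309e-02 -1.57831414e+02] 0.025645431043621485 24.927357137203217 [-0.3278033   0.32283767 -1.02946063]
  scene cardtop 133 a [-45.5  45.4] b [-3.7  0.7  4.4] z [102.7 114.6] 22.2
  scene lipA(+b) 50 a [-28.4  30.8] b [14.  20.4 21.9] z [134.6 146.1] 18.3
  scene lipB(-b) 41 a [-28.7  30.3] b [-18.6 -13.3 -11.2] z [136.  145.6] 22.1
  scene barrelzone 168 a [-24.1  30.3] b [-11.4   1.8  14.7] z [167.2 182.7] 21.6
  side cardtop 205 a [-45.5  43.3] b [-7.5 -2.9  6.2] z [102.2 114.1] 23.1
  side lipA(+b) 29 a [-31.3 -18.4] b [12.9 15.8 21.3] z [134.1 145.3] 17.9
  side lipB(-b) 134 a [-30.5  28.7] b [-24.2 -18.2 -12. ] z [133.6 146.7] 21.6
  side lipend A 9 a [-29.4 -18.5] b [14.2 16.  19.5] z [131.7 137.5] 13.0
  side lipend B 38 a [-30.1  25.5] b [-22.2 -18.2 -12.3] z [131.8 137.8] 16.1
  side barrelzone 211 a [-30.4  29.3] b [-17.1 -10.2  12.3] z [167.  182.4] 23.1
  wrist cardtop 641 a [-44.7  -7.5] b [-3.6 -0.   4.2] z [105.5 113.3] 22.3
  wrist lipA(+b) 183 a [-29.9  12.8] b [14.3 20.7 22. ] z [134.8 146.7] 22.6
  wrist lipB(-b) 224 a [-29.7  13.3] b [-19.2 -17.7 -11.1] z [135.  146.7] 21.2
  wrist lipend A 11 a [-29.7 -29.1] b [16.1 19.2 21.8] z [134.3 136.4] 20.5
  wrist lipend B 15 a [-29.6 -28.8] b [-19.2 -16.6 -12.7] z [134.  137.7] 27.2
  wrist barrelzone 2589 a [-29.6  28. ] b [-11.4   1.3  14. ] z [168.7 182.8] 23.0
```

>>> send_rows(moves="0 0 0 0 -0.001 0.003 -1;0 0 0 0 -0.002 0.012 -1;0 0 0 0 -0.002 0.022 -1;0 0 0 0 -0.002 0.032 -1;0 0 0 0 -0.002 0.04 -1")

```text
clock: 19.78
tcp_pos: [0.4525, 0.3121, 0.1755]
tool_rot: [180.0, -0.1, -157.8]
force: [0.2, -0.7, -1.4]
width: 0.0253
grasp_force: 24.9
```

```bash
python3 rel.py 9 | grep -E "^\[|wrist|scene lip"
```

```text
[0.45253662 0.31208203 0.17548626] [ 1.79999483e+02 -7.02479218e-02 -1.57831026e+02] 0.025292084070784458 24.927377700805664 [ 0.19153271 -0.67421811 -1.3621072 ]
  scene lipA(+b) 50 a [-28.8  31. ] b [13.2 19.3 20.9] z [114.1 125.2] 20.4
  scene lipB(-b) 42 a [-27.5  30.6] b [-19.9 -14.7 -12.1] z [113.6 124.1] 21.9
  wrist cardtop 609 a [-44.5 -14.7] b [-3.6  0.3  4.3] z [104.1 113.2] 22.0
  wrist lipA(+b) 182 a [-31.   11.8] b [13.3 19.7 21. ] z [113.2 125.2] 22.7
  wrist lipB(-b) 224 a [-30.8  12.5] b [-20.2 -18.7 -12.1] z [113.1 125.2] 22.0
  wrist lipend A 11 a [-30.6 -30.1] b [15.1 18.3 20.8] z [112.7 114.7] 19.0
  wrist lipend B 16 a [-30.7   6.4] b [-20.3 -17.2 -14.3] z [112.4 116.2] 14.1
  wrist barrelzone 2608 a [-30.7  27. ] b [-12.4   0.3  12.8] z [147.3 161.2] 22.6
```

Now centred to within 0.3 mm. Lowering straight down.

>>> send_rows(moves="0 0 0 0 0 0.006 -1;0 0 0 0 0 0.015 -1;0 0 0 0 0 0.025 -1;0 0 0 0 0 0.034 -1;0 0 0 0 0 0.042 -1")

```text
clock: 20.35
tcp_pos: [0.4527, 0.3122, 0.1548]
tool_rot: [-180.0, -0.0, -157.8]
force: [0.1, 0.0, -1.2]
width: 0.0254
grasp_force: 24.9
```

>>> send_rows(moves="0 0 0 0 0 0 -1;0 0 0 0 0 0 -1;0 0 0 0 0 0 -1;0 0 0 0 0 0 -1;0 0 0 0 0 0 -1")

```text
clock: 20.77
tcp_pos: [0.4531, 0.3123, 0.1559]
tool_rot: [180.0, 0.0, -157.8]
force: [-0.0, -0.0, -0.5]
width: 0.026
grasp_force: 24.9
```

```bash
python3 rel.py A | grep -E "^\[|wrist|scene"; python3 - <<'E'
import cv2,numpy as np
from h import ctrl
t=np.array([.4535,.3125,.11]);o=[]
for n in("side","scene"):
    c=ctrl.camera_params(n);X=c["R"]@t+c["t"];u=int(c["fx"]*X[0]/X[2]+c["cx"]);v=int(c["fy"]*X[1]/X[2]+c["cy"])
    o.append(cv2.resize(cv2.imread(f"pics/{n}A.png")[v-50:v+50,u-50:u+50],(400,400),interpolation=cv2.INTER_CUBIC))
cv2.imwrite("pics/cA.png",np.hstack(o))
E
```

```text
[0.45314776 0.31234826 0.15590865] [ 1.79999834e+02  3.41857959e-02 -1.57829212e+02] 0.025966544731167652 24.92739826440811 [-0.0071543  -0.00916442 -0.46427188]
  scene cardtop 91 a [-16.1  45.9] b [-3.7  0.9  4.4] z [102.4 114.8] 21.7
  scene lipA(+b) 50 a [-24.7  30.5] b [12.8 19.2 20.9] z [ 94.1 105.9] 22.3
  scene lipB(-b) 39 a [-25.1  31.7] b [-20.4 -14.7 -12.1] z [ 93.7 105.2] 22.0
  scene lipend A 10 a [-13.3  29.4] b [14.5 19.6 20.9] z [93.9 96.7] 19.6
  scene barrelzone 162 a [-27.5  31. ] b [-11.9   1.4  13.8] z [126.5 141.8] 19.7
  wrist cardtop 681 a [-44.8  44.2] b [-3.9  0.3  4.4] z [104.1 113.2] 22.1
  wrist lipA(+b) 182 a [-29.8  13. ] b [13.3 19.6 20.9] z [ 94.2 105.5] 22.7
  wrist lipB(-b) 227 a [-29.8  13.2] b [-20.2 -18.7 -12.1] z [ 94.2 105.7] 22.1
  wrist lipend A 12 a [-29.7 -29. ] b [14.9 17.8 20.7] z [93.7 96.3] 19.2
  wrist lipend B 14 a [-29.6 -28.6] b [-20.2 -17.9 -14.3] z [93.4 96.8] 29.6
  wrist barrelzone 2640 a [-29.7  28. ] b [-12.5   0.3  12.9] z [127.7 141.8] 22.7
```

View pics/cA.png

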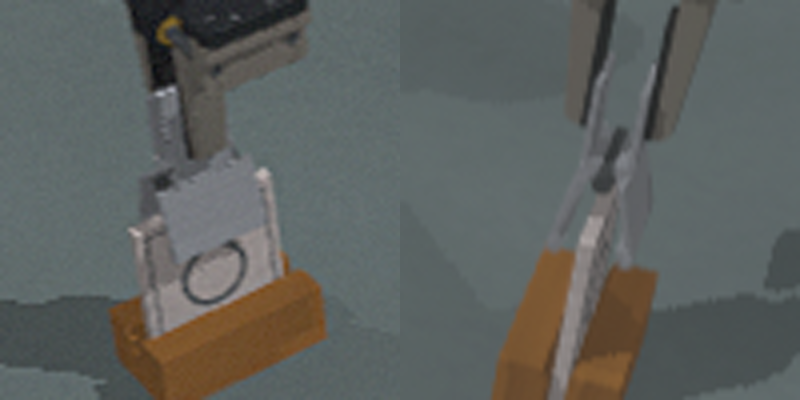

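The crops show the card upright in the holder, with the open jaws astride its middle and a clear gap on both sides (scene crop jaw ends at about (555,245) and (625,265), card between them). The lip ends are about 19 mm below the top edge. Handing in.

```bash
python3 -c "
from cell import ctrl
print(ctrl.hand_in())"
```

```text
the job is handed in; nothing more can be done
None
```

The job is handed in at about 21 s: the card stands let go in the holder slot, and the clip is held wide open astride its middle with the jaw ends about 19 mm below the top edge; hand-in returned no verdict.

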